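Take a moulding out of the open mould and mark it under the hand press

ROBOT

A 7-joint arm with a two-finger parallel gripper is mounted at the origin on a cart in front of the work surface, level with it; the furniture and walls round the work are solid. World frame = base frame: x ahead of the robot, y to its left, z up, the work surface at z = 0. Lengths are in m, angles in rad, forces in N, time in s.
With the tool pointing down it reaches from about 0.425 to 0.925 m from the base axis. Payload 6.8 kg.
Tool frame: the origin (TCP) lies at the very end of the fingers, on their centre line; the grasp point (between the pads) lies 19 mm behind it; z points along the fingers, y is the line along which they close (so a half turn about z gives the same grasp; the last joint's range is limited). The gripper opens to 85 mm and grips with 20 to 120 N. Pads are 22 mm wide; open, the fingers measure 114 mm over their backs; the gripper's body (76 mm by 85 mm) begins 54 mm behind the grasp point. The pads swing forward as they close: fully open they stand 13 mm farther back than shut.
Start: joints at [1.03, 0.477, 0.022, 1.555, -0.011, 1.109, -0.083], TCP at [0.283, -0.613, 0.231] pointing down, gripper open.
Joint ranges: [-2.96, 2.96], [-0.34, 2.1], [-1.41, 1.46], [0.24, 2.44], [-1.37, 4.51], [0.17, 1.92], [-2.96, 2.96]. Speed limits (rad/s): [2.39, 2.39, 3.14, 3.14, 3.14, 3.14, 3.14].

INTERFACE

Orientations are given as a rotation vector (axis times angle).
In Python, from bench import r gives the robot as it stands.
- The arm moves only by the tool play_rows, never from a script. Its argument "targets" is text: rows parted by semicolons, each of 5 numbers parted by spaces: the closure, from -1 (fully open) to 1 (shut), then the shift along the tool's x, y, z in m, then the turn about the tool's z in rad. In form: gripper dx dy dz spin; .... A call has 1 to 8 rows; each row is the pose to reach, as a shift and turn from the pose commanded when the call began, along the tool's axes at that moment; what a row does not reach only later rows make up. A row lasts 1/12 s, in which the tool goes at most 41.7 mm and 7.16 degrees, less where a joint would pass 70% of its speed; a pose out of reach is approached as far as the arm can. A call with a gripper value outside its range is refused whole. The fingers move at their own pace and stop on an object; "squeeze" is the grip in N (left out, the last holds). Time passes only in rows, so rows that repeat a pose let the fingers close. It gives the time, the measured TCP pose, the force, the opening and the grip force at its end, in the units of the state.
- r.get_obs(): the state, without advancing time (a new reading comes with each control period).
- r.grab_frame(name): name is "scene" or "side" or "wrist"; returns the picture (420x560x3 uint8, red, green, blue); there is no depth.
- r.camera_info(name): a dict with "fov_y" (degrees; the focal length in pixels is half the picture's height over the tangent of half this angle, whatever the lens; pixels are square), "cx", "cy" (the principal point, pixels), "position" and "rotation" of the camera in the world. Camera axes: x right, y down, z forward; pixel columns grow to the right and rows downward; lengths in m; the calibration is good to about 2 mm. A picture is of the moment at which its call begins: read the wrist's pose just before it. camera_info takes no time and is no camera call; for the wrist camera it gives the pose at the moment of the call.
- r.hand_in(): hands the job in; it is judged then, once.
The state is a dict: "clock": time; "joints": joint angles; "qvel": joint speeds; "tau": joint torques, N m; "tcp_pos": TCP position; "orientation": TCP orientation; "contact_force": force on the tool from outside, world axes, zero at the start; "moment": the same for the moment, N m; "grip_width": finger opening in m; "gripper_force": force on a finger pad.
Only numpy, scipy, OpenCV 4.12 (cv2) and the standard library are available. Lean on these libraries where they do the work, as an engineer would, in place of code of your own. Each camera call takes 0.05 s, during which the arm holds its last target. There are 200 camera calls.

TASK

Lift the dark moulding out of the open mould, set it down flat on the bench and let go of it, then take it again by its plain end (the end without the rib). Slide it, rib end first, under the bridge of the small hand press until it meets the back stop, let go, press the plunger fully down to its stop and let it come up again. Do not drop the moulding, and do not shift the tools, phone parts or mug lying round about.

Things in the scene. Friction and masses are not known exactly. Their poses are not given: they have to be found in the camera images.
- moulding: the dark plastic moulding, 70 g: a flat plate 120 x 56 x 10 mm with one upright rib on it, 36 mm long (along x), 12 mm thick, its top 36 mm above the plate's underside. Origin at the centre of the plate's underside; x along the plate towards the rib end, y across, z up. It starts in the mould's cavity, where only the rib can be gripped
- moulding_center (a point): point on the moulding 18 mm straight above the centre of the plate's underside (8 mm above its top face), axes as moulding. The rib stands at y = 0 from x = +2 to +38 mm; the other half (x = -60 to 0) is the plain end, with no rib, 56 mm wide
- rib_mid (a point): middle of the rib's length, 20 mm from moulding_center towards +x, 23 mm above the plate's underside; the rib's top is 13 mm above this point
- mould: open lower half of a mould: fixed aluminium block 170 x 110 x 29 mm, cavity 124 x 60 mm. Cavity floor 16 mm, rim 29 mm above the bench; the plate lies 3 mm below the rim, the rib stands 23 mm above it. Origin: centre of the underside; x lengthwise, the moulding's rib end to +x. Mould and press stand left and right (either way); the bench between, around x = 0.52, y = 0, is clear
- press: small fixed grey hand press. Bed 8 mm high; side guides 62 mm apart with flared lead-ins carry a bridge, underside 54 mm, top 66 mm above the bench. x runs from the open mouth (towards the robot) to the back stop. Origin on the bench under press_home. Along x from there: bed starts at -20 mm, lead-ins -17, guides and bridge -4 to +72, stop face +60
- press_home (a point): the point where moulding_center lies when the moulding is flat on the bed with its rib end against the back stop: 26 mm above the bench, over the press's origin; axes as press (x towards the stop)
- plunger (a joint): the press's spring plunger: 0 = up, 0.016 m = fully down on its stop (the head is then down on its collar); the spring pushes back with 2.4 N at the top to 9 N at the bottom and returns it when let go
- plunger_top (a point): centre of the top face of the plunger's round dark steel head, 34 mm diameter, 100 mm above the bench when up; it stands on the bridge 49 mm from the press's origin along x and moves straight down
- phone_frame: bystander: loose opened phone frame 136 x 68 x 7 mm; origin at the centre of its underside
- screwdriver: bystander: loose small dark screwdriver 147 mm long near the bench's front edge; origin at the centre of its underside
- mug: bystander: loose mug, 100 mm high; origin at the centre of its underside
- pliers: bystander: loose small pliers 115 mm long; origin at the centre of their underside

How it is judged:
By the outcome, as a careful person would: the job done as asked, in the order asked, and still so for the second after the job is handed in, with the robot touching nothing.
It also fails if it takes over 72 s, if anything falls off the work surface, if the arm or the gripper's body presses on something with over 40 N, if the wrist force passes 120 N, or if a joint passes its speed limit or range.

## Working session

There is one attempt and no reset: what is moved stays moved. The work goes in short steps, Python scripts to look and compute and a tool call to move; the robot and the scene stay as the last step left them, time stands still between calls to the robot, and variables do not carry over. Pictures are saved under pics/ and viewed, at most 10 in all, crops included, and the job is handed in when it is done.

Besides the shell and the picture viewer there is one more tool, called after ">>>" as a command line: name --argument value ..., lists and objects as JSON in quotes. play_rows: Moves the arm, as the interface text tells. Its arguments: {"type":"object","properties":{"targets":{"type":"string"},"squeeze":{"type":"number"}},"required":["targets"]}

```bash
mkdir -p pics; cat > h.py <<'E'
import numpy as np,cv2
from bench import r
from scipy.spatial.transform import Rotation as R
def rot(ci):
    a=np.array(ci["rotation"],float)
    return a if a.shape==(3,3) else R.from_rotvec(a).as_matrix()
def ray(ci,u,v):
    f=210/np.tan(np.radians(ci["fov_y"])/2)
    return rot(ci)@np.array([(u-ci["cx"])/f,(v-ci["cy"])/f,1.0])
def at_z(ci,u,v,z):
    d=ray(ci,u,v);p=np.array(ci["position"]);return p+d*(z-p[2])/d[2]
def proj(ci,P):
    f=210/np.tan(np.radians(ci["fov_y"])/2)
    c=rot(ci).T@(np.array(P,float)-np.array(ci["position"]));return c[:2]/c[2]*f+[ci["cx"],ci["cy"]]
def save(im,n): cv2.imwrite("pics/"+n,cv2.cvtColor(im,cv2.COLOR_RGB2BGR))
E
python3 - <<'E'
from h import *
o=r.get_obs();print({k:np.round(v,3) for k,v in o.items()})
for n in("scene","side","wrist"):
    print(n,r.camera_info(n))
for n in("scene","side"):
    save(cv2.resize(r.grab_frame(n),(800,600),interpolation=cv2.INTER_CUBIC),n+"1.png")
E
```

```text
{'clock': np.float64(0.0), 'joints': array([ 1.03 ,  0.478,  0.022,  1.556, -0.011,  1.109, -0.083]), 'qvel': array([-0.001, -0.   , -0.001, -0.002,  0.   ,  0.001,  0.002]), 'tau': array([ 0.0000e+00, -5.9645e+01,  1.6080e+00, -2.8120e+01,  1.2000e-02,
        9.0000e-03,  0.0000e+00]), 'tcp_pos': array([ 0.283, -0.612,  0.23 ]), 'orientation': array([-3.067e+00, -6.740e-01,  1.000e-03]), 'contact_force': array([-0.193, -0.509, -1.204]), 'moment': array([-0.032,  0.015, -0.027]), 'gripper_force': np.float64(0.0), 'grip_width': np.float64(0.086)}
scene {'fov_y': 50.919596886583896, 'cx': 273.66698822992356, 'cy': 213.8095138571291, 'position': array([-0.13371073,  0.48226346,  1.0375205 ]), 'rotation': array([-1.14515292,  2.43066463, -0.89558707])}
side {'fov_y': 45.18622478978739, 'cx': 281.6962459365387, 'cy': 207.38736145538135, 'position': array([0.36269079, 1.35179131, 0.88733677]), 'rotation': array([-0.08943048,  2.68559826, -1.53682567])}
wrist {'fov_y': 65.83166270171039, 'cx': 276.51639983152535, 'cy': 204.29530659262844, 'position': array([ 0.35187616, -0.58047355,  0.37271397]), 'rotation': array([ 2.42553643, -1.55093864, -0.23638527])}
```

View pics/scene1.png

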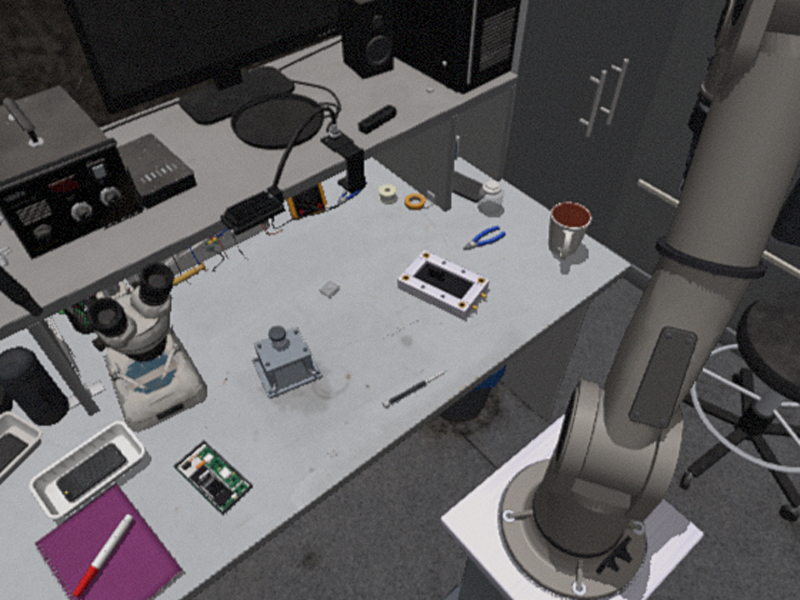

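View pics/side1.png

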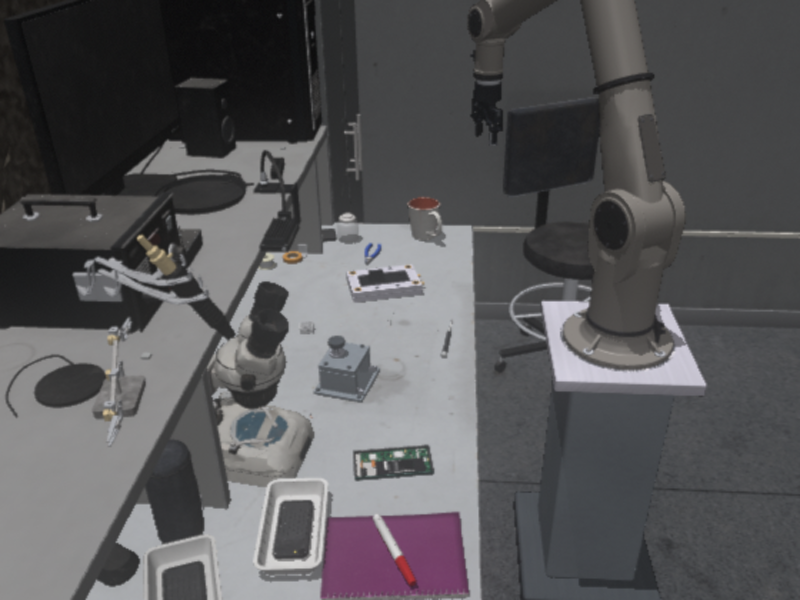

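The scene view shows the mould right of centre at (444,282), the press at (285,360), the mug at (570,230), pliers (487,238), screwdriver (415,388) and phone frame (213,478). I'll enlarge the mould and press in both views.

```bash
python3 - <<'E'
from h import *
def crop(im,x,y): return cv2.resize(im[y:y+60,x:x+80],(400,300),interpolation=cv2.INTER_CUBIC)
s=r.grab_frame("scene");d=r.grab_frame("side")
save(np.vstack([np.hstack([crop(s,270,165),crop(s,163,222)]),np.hstack([crop(d,230,170),crop(d,205,228)])]),"tiles.png")
E
```

```text
(no output)
```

View pics/tiles.png

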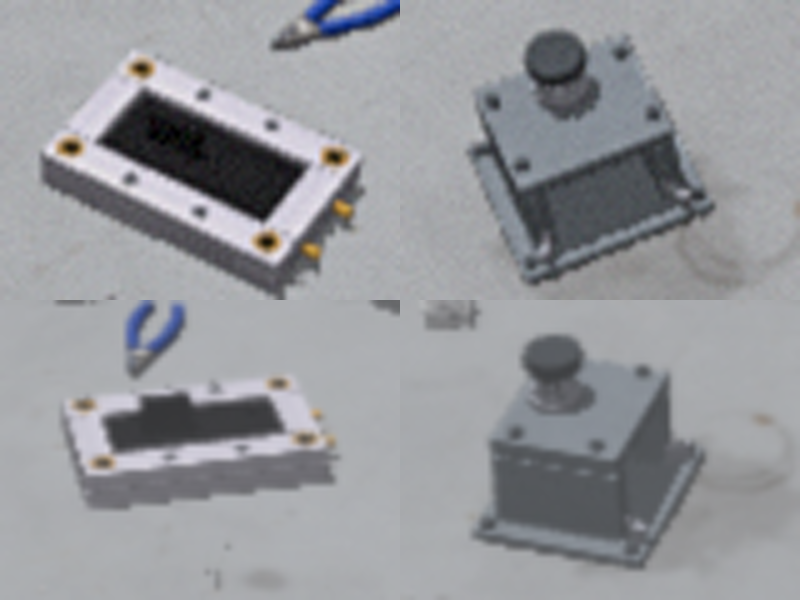

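Tile views: mould screws are clear in both cameras. The rib is in the far-from-robot half (top at side tile (165,410)). The press mouth faces the robot, with its head at scene tile (555,50) and side tile (553,353).

```bash
python3 - <<'E'
from h import *
def P(cam,x0,y0,pts,z):
    ci=r.camera_info(cam);return np.array([at_z(ci,x0+(x+.5)/5-.5,y0+(y+.5)/5-.5,z)[:2] for x,y in pts])
ms=P("scene",270,165,[(141,68),(334,157),(267,241),(70,147)],.029)
mc=P("scene",270,165,[(135,52),(360,155),(275,268),(42,152)],.029)
md=P("side",230,170,[(84,105),(279,83),(306,138),(103,162)],.029)
pc=P("scene",163,222,[(90,103),(221,52),(252,114),(122,165)],.066)
pd=P("side",205,228,[(116,133),(243,72),(197,146)],.066)
h1=P("scene",163,222,[(155,50)],.1);h2=P("side",205,228,[(153,53)],.1)
cav=P("scene",270,165,[(143,90),(312,165),(268,222),(98,140)],.029)
for n,a in dict(ms=ms,mc=mc,md=md,cav=cav,pc=pc,pd=pd,h1=h1,h2=h2).items():
    print(n,np.round(a*1000,1).tolist(),"mean",np.round(a.mean(0)*1000,1))
    if len(a)>2:
        e=np.diff(np.vstack([a,a[:1]]),axis=0);print("  len",np.round(np.hypot(*e.T)*1000,1),"ang",np.round(np.degrees(np.arctan2(e[:,1],e[:,0])),1))
E
```

```text
ms [[614.5, -216.1], [477.9, -256.2], [454.3, -176.4], [590.2, -135.4]] mean [ 534.2 -196. ]
  len [142.3  83.3 142.   84.2] ang [-163.6  106.5   16.8  -73.3]
mc [[628.1, -222.9], [468.8, -269.9], [435.7, -165.3], [598.2, -119.2]] mean [ 532.7 -194.3]
  len [166.2 109.7 168.9 107.9] ang [-163.6  107.6   15.8  -73.9]
md [[613.4, -217.0], [476.7, -257.5], [452.5, -177.3], [589.5, -136.3]] mean [ 533. -197.]
  len [142.6  83.8 143.   84.1] ang [-163.5  106.8   16.6  -73.5]
cav [[598.6, -203.8], [481.8, -241.0], [465.0, -187.4], [583.6, -152.8]] mean [ 532.3 -196.2]
  len [122.5  56.2 123.5  53.1] ang [-162.3  107.4   16.2  -73.6]
pc [[606.5, 223.5], [590.1, 147.7], [542.7, 158.8], [559.3, 232.3]] mean [574.6 190.6]
  len [77.5 48.6 75.3 48. ] ang [-102.2  166.8   77.3  -10.5]
pd [[605.0, 221.7], [541.7, 158.0], [558.3, 231.2]] mean [568.3 203.6]
  len [89.8 75.1 47.7] ang [-134.8   77.2  -11.6]
h1 [[589.0, 186.3]] mean [589.  186.3]
h2 [[586.9, 191.6]] mean [586.9 191.6]
```

```bash
cat >> h.py <<'E'
M=np.array([.5336,-.1965]);MY=np.radians(16.6)
PR=np.array([.5408,.1974]);PY=np.radians(-12.2)
def off(o,yaw,x,y=0): return o+np.array([np.cos(yaw)*x-np.sin(yaw)*y,np.sin(yaw)*x+np.cos(yaw)*y])
def plan(xy,z,yaw):
    o=r.get_obs();A=R.from_rotvec(o["orientation"]).as_matrix()
    d=A.T@(np.array([*xy,z])-o["tcp_pos"]);y0=np.arctan2(A[1,0],A[0,0])
    s=(y0-yaw+np.pi/2)%np.pi-np.pi/2
    print("from",o["tcp_pos"].round(4),"yaw",np.degrees(y0).round(1),"shift",d.round(4),"spin",round(s,3),"t",o["clock"],"w",round(o["grip_width"],4),"gf",round(o["gripper_force"],1),"F",o["contact_force"].round(1),"tilt",A[:,2].round(3))
E
python3 -c "
from h import *
plan(off(M,MY,20),.15,MY)"
```

```text
from [ 0.283  -0.6124  0.2307] yaw 24.8 shift [20.1975  2.5806  0.0759] spin 0.143 t 0.2 w 0.0856 gf 0.0 F [ 0.4  0.7 -0. ] tilt [-0.001  0.001 -1.   ]
```

```bash
python3 -c "
from h import *
plan(off(M,MY,.020),.15,MY)"
```

```text
from [ 0.283  -0.6124  0.2307] yaw 24.8 shift [ 0.4218 -0.2695  0.0809] spin 0.143 t 0.2 w 0.0856 gf 0.0 F [ 0.4  0.7 -0. ] tilt [-0.001  0.001 -1.   ]
```

>>> play_rows --targets "-1 0.05 -0.032 0 0.02; -1 0.09 -0.057 0 0.04; -1 0.125 -0.08 0 0.06; -1 0.155 -0.1 0 0.08; -1 0.185 -0.12 0 0.1; -1 0.215 -0.137 0 0.12; -1 0.25 -0.16 0 0.143; -1 0.28 -0.18 0 0.143" --squeeze 40

```text
clock: 0.87
tcp_pos: [0.4626, -0.33, 0.2314]
orientation: [3.109, 0.452, 0.0]
contact_force: [0.8, -0.5, -0.3]
grip_width: 0.0853
gripper_force: 0.0
```

```bash
python3 -c "
from h import *
plan(off(M,MY,.020),.15,MY)"
```

```text
from [ 0.4626 -0.33    0.2314] yaw 16.5 shift [ 0.1261 -0.1078  0.0814] spin -0.001 t 0.8667 w 0.0853 gf 0.0 F [ 0.8 -0.5 -0.3] tilt [ 0. -0. -1.]
```

>>> play_rows --targets "-1 0.03 -0.025 0.02 0; -1 0.06 -0.05 0.04 0; -1 0.09 -0.077 0.06 0; -1 0.115 -0.098 0.075 0; -1 0.126 -0.108 0.081 0; -1 0.126 -0.108 0.081 0; -1 0.126 -0.108 0.081 0"

```text
clock: 1.45
tcp_pos: [0.5518, -0.1912, 0.1496]
orientation: [-3.107, -0.458, 0.002]
contact_force: [-0.1, -1.0, 0.4]
grip_width: 0.0857
gripper_force: 0.0
```

```bash
python3 -c "
from h import *
plan(off(M,MY,.020),.03,MY)
ci=r.camera_info('wrist')
im=r.grab_frame('wrist')
for x,y,z in [(.002,-.006,.052),(.038,-.006,.052),(.002,.006,.052),(.038,.006,.052),(.062,.03,.029),(.062,-.03,.029),(-.062,.03,.029),(-.062,-.03,.029)]:
    u=proj(ci,[*off(M,MY,x,y),z]);print(u.round()*800/560);cv2.circle(im,(int(u[0]),int(u[1])),2,(255,0,0),-1)
save(cv2.resize(im,(800,600)),'w1.png')
"
```

```text
from [ 0.5518 -0.1912  0.1496] yaw 16.8 shift [0.0012 0.     0.1196] spin 0.003 t 1.45 w 0.0857 gf 0.0 F [-0.1 -1.   0.4] tilt [-0.001  0.001 -1.   ]
[405.71428571 322.85714286]
[405.71428571 260.        ]
[384.28571429 322.85714286]
[384.28571429 260.        ]
[341.42857143 208.57142857]
[448.57142857 208.57142857]
[348.57142857 402.85714286]
[441.42857143 404.28571429]
```

View pics/w1.png

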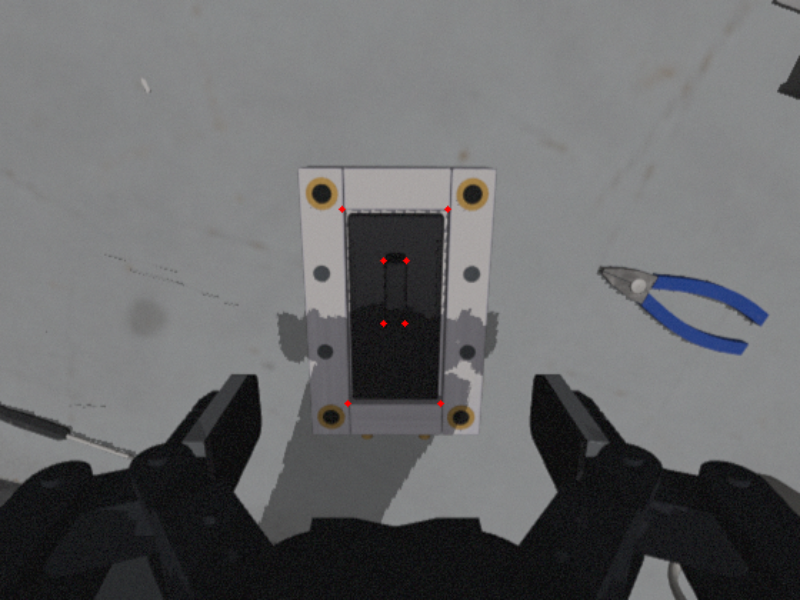

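The wrist view confirms it: projected rib (385–405, 260–323) and cavity corners sit on the image within about 1–2 mm, and the pliers are clear. Next I descend and grip.

>>> play_rows --targets "-1 0.001 0 0.03 0; -1 0.001 0 0.06 0; -1 0.001 0 0.085 0; -1 0.001 0 0.105 0; -1 0.001 0 0.114 0; -1 0.001 0 0.118 0; -1 0.001 0 0.118 0; -1 0.001 0 0.118 0"

```text
clock: 2.17
tcp_pos: [0.5534, -0.1931, 0.0335]
orientation: [3.108, 0.452, 0.003]
contact_force: [0.7, 0.4, 0.6]
grip_width: 0.0852
gripper_force: 0.0
```

>>> play_rows --targets "0.2 0 0 0 0; 0.5 0 0 0 0; 1 0 0 0 0; 1 0 0 0 0; 1 0 0 0 0; 1 0 0 0 0; 1 0 0 0 0; 1 0 0 0 0"

```text
clock: 2.83
tcp_pos: [0.5529, -0.1922, 0.0326]
orientation: [3.108, 0.454, 0.001]
contact_force: [-0.7, 0.3, 3.5]
grip_width: 0.0114
gripper_force: 40.0
```

>>> play_rows --targets "1 0 0 -0.004 0; 1 0 0 -0.01 0; 1 0 0 -0.02 0; 1 0 0 -0.035 0; 1 0 0 -0.055 0; 1 0 0 -0.075 0; 1 0 0 -0.085 0; 1 0 0 -0.085 0"

```text
clock: 3.5
tcp_pos: [0.5544, -0.1927, 0.1203]
orientation: [3.107, 0.453, 0.008]
contact_force: [0.3, -0.5, -1.1]
grip_width: 0.0112
gripper_force: 39.5
```

```bash
python3 -c "
from h import *
plan(off(np.array([.53,0]),PY,.020),.117,PY)
"
```

```text
from [ 0.5544 -0.1927  0.1203] yaw 16.6 shift [ 0.0491 -0.182   0.0031] spin 0.503 t 3.5 w 0.0112 gf 39.5 F [ 0.3 -0.5 -1.1] tilt [ 0.005 -0.001 -1.   ]
```

>>> play_rows --targets "1 0.005 -0.02 0 0.05; 1 0.013 -0.05 0 0.13; 1 0.021 -0.08 0 0.22; 1 0.03 -0.11 0 0.31; 1 0.038 -0.14 0 0.4; 1 0.045 -0.168 0 0.47; 1 0.049 -0.182 0 0.503; 1 0.049 -0.182 0 0.503"

```text
clock: 4.17
tcp_pos: [0.5469, 0.0015, 0.1165]
orientation: [-3.123, 0.326, 0.002]
contact_force: [-0.0, 0.3, -0.1]
grip_width: 0.0109
gripper_force: 39.5
```

```bash
python3 -c "
from h import *
plan(off(np.array([.53,0]),PY,.020),.014,PY)
w=r.grab_frame('wrist');d=r.grab_frame('side');ci=r.camera_info('side')
c=proj(ci,[.53,0,.1]).astype(int);print(c)
d=d[c[1]-52:c[1]+53,c[0]-70:c[0]+70]
save(np.hstack([cv2.resize(w,(400,300)),cv2.resize(d,(400,300),interpolation=cv2.INTER_CUBIC)]),'lift.png')
"
```

```text
from [0.5469 0.0015 0.1165] yaw -11.9 shift [0.004  0.0052 0.1024] spin 0.005 t 4.1667 w 0.0109 gf 39.5 F [-0.   0.3 -0.1] tilt [-0.001  0.002 -1.   ]
[262 204]
```

View pics/lift.png

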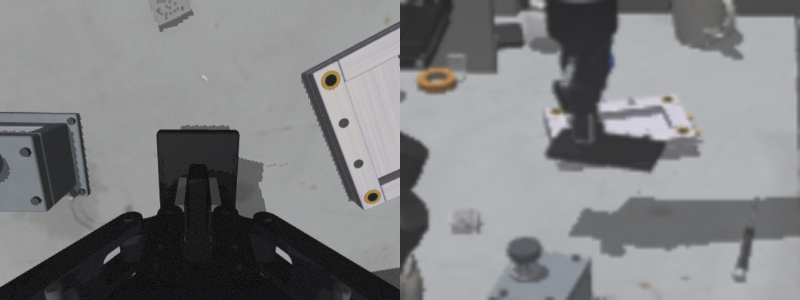

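Moulding is held by the rib over clear bench and looks level. The screwdriver is well to the right. Lowering.

>>> play_rows --targets "1 0 0 0.025 0; 1 0 0 0.055 0; 1 0 0 0.075 0; 1 0 0 0.088 0; 1 0 0 0.094 0; 1 0 0 0.097 0; 1 0 0 0.097 0; 1 0 0 0.097 0"

```text
clock: 4.93
tcp_pos: [0.5482, -0.0044, 0.0209]
orientation: [3.124, -0.335, 0.002]
contact_force: [-0.4, -0.4, 0.4]
grip_width: 0.0111
gripper_force: 39.5
```

>>> play_rows --targets "1 0 0 0.001 0; 1 0 0 0.002 0; 1 0 0 0.003 0; 1 0 0 0.003 0; 1 0 0 0.003 0; 1 0 0 0.003 0"

```text
clock: 5.43
tcp_pos: [0.5477, -0.0037, 0.0174]
orientation: [-3.124, 0.334, -0.0]
contact_force: [-0.6, 0.3, 0.1]
grip_width: 0.0107
gripper_force: 39.5
```

>>> play_rows --targets "1 0 0 0.0005 0; 1 0 0 0.001 0; 1 0 0 0.0015 0; 1 0 0 0.0015 0; 1 0 0 0.0015 0"

```text
clock: 5.85
tcp_pos: [0.5477, -0.0037, 0.0166]
orientation: [-3.124, 0.334, -0.0]
contact_force: [-2.3, 0.4, 7.5]
grip_width: 0.0111
gripper_force: 40.8
```

>>> play_rows --targets "0.6 0 0 0 0; 0.2 0 0 0 0; -0.2 0 0 0 0; -0.6 0 0 0 0; -1 0 0 0 0; -1 0 0 0 0; -1 0 0 0 0"

```text
clock: 6.43
tcp_pos: [0.5476, -0.0037, 0.0157]
orientation: [3.124, -0.334, -0.0]
contact_force: [0.4, -0.7, 0.0]
grip_width: 0.0851
gripper_force: 0.0
```

>>> play_rows --targets "-1 0 0 -0.01 0; -1 0 0 -0.03 0; -1 0 0 -0.06 0; -1 -0.02 0 -0.09 0; -1 -0.045 0 -0.1 0; -1 -0.065 0 -0.1 0; -1 -0.065 0 -0.1 0; -1 -0.065 0 -0.1 0"

```text
clock: 7.1
tcp_pos: [0.4837, 0.0102, 0.1167]
orientation: [-3.124, 0.333, -0.002]
contact_force: [0.7, -0.4, 1.4]
grip_width: 0.0848
gripper_force: 0.0
```

```bash
python3 -c "
from h import *
plan(off(np.array([.5282,0.0005]),PY,-.040),.02,PY)
ci=r.camera_info('wrist');im=r.grab_frame('wrist')
C=np.array([.5282,0.0005])
for x,y,z in [(.06,.028,.01),(.06,-.028,.01),(-.06,.028,.01),(-.06,-.028,.01)]:
    u=proj(ci,[*off(C,PY,x,y),z]);print((u*800/560).round());cv2.circle(im,(int(u[0]),int(u[1])),1,(255,0,0),-1)
im=cv2.convertScaleAbs(im,alpha=1.6)
save(cv2.resize(im,(800,600)),'w2.png')
"
```

```text
from [0.4837 0.0102 0.1167] yaw -12.2 shift [0.0055 0.0001 0.0967] spin 0.0 t 7.1 w 0.0848 gf 0.0 F [ 0.7 -0.4  1.4] tilt [ 0.001  0.    -1.   ]
[339.  86.]
[452.  86.]
[346. 314.]
[444. 314.]
```

View pics/w2.png

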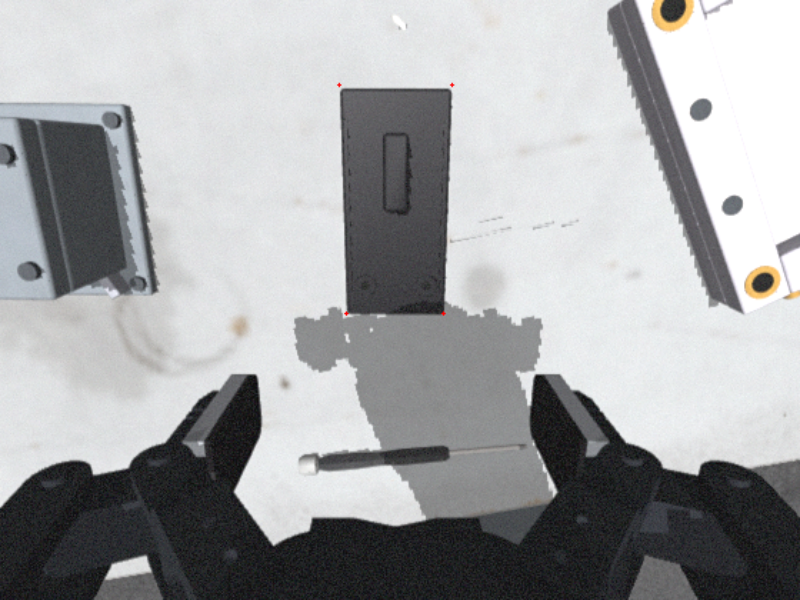

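Moulding lies flat, aligned with the predicted outline (346–444, 89–314). The plain end faces the gripper and the screwdriver at row 460 is clear of the fingers. Next I take the plain end.

>>> play_rows --targets "-1 0.002 0 0.03 0; -1 0.004 0 0.06 0; -1 0.004 0 0.085 0; -1 0.004 0 0.1 0; -1 0.004 0 0.109 0; -1 0.004 0 0.114 0; -1 0.004 0 0.116 0; -1 0.004 0 0.116 0"

```text
clock: 7.82
tcp_pos: [0.4886, 0.0091, -0.0]
orientation: [-3.124, 0.335, -0.001]
contact_force: [0.0, -0.2, -0.6]
grip_width: 0.0854
gripper_force: 0.0
```

>>> play_rows --targets "-0.8 0 0 0 0; -0.6 0 0 0 0; -0.4 0 0 0 0; -0.2 0 0 0 0; 0 0 0 0 0; 0.3 0 0 0 0; 0.3 0 0 0 0; 0.3 0 0 0 0"

```text
clock: 8.48
tcp_pos: [0.4885, 0.0092, 0.0008]
orientation: [-3.123, 0.334, -0.002]
contact_force: [-1.4, -0.3, 8.0]
grip_width: 0.0543
gripper_force: 40.8
```

```bash
python3 -c "
from h import *
plan(off(PR,PY,-.131),.06,PY)
ci=r.camera_info('scene')
for n,p in dict(sd=[(384,405),(445,373)],ph=[(205,441),(252,488),(175,465),(218,513)]).items(): print(n,[at_z(ci,x*.7,y*.7,.005)[:2].round(3) for x,y in p])
"
```

```text
from [0.4885 0.0092 0.0008] yaw -12.2 shift [-0.1197 -0.195  -0.0593] spin -0.0 t 8.4833 w 0.0543 gf 40.8 F [-1.4 -0.3  8. ] tilt [ 0.001  0.    -1.   ]
sd [array([0.378, 0.096]), array([ 0.358, -0.043])]
ph [array([0.528, 0.397]), array([0.394, 0.378]), array([0.519, 0.461]), array([0.392, 0.446])]
```

>>> play_rows --targets "0.3 0 0 -0.003 0; 0.3 0 0 -0.01 0; 0.3 0 0 -0.025 0; 0.3 0 0 -0.045 0; 0.3 0 0 -0.06 0; 0.3 -0.02 -0.03 -0.06 0; 0.3 -0.038 -0.06 -0.06 0; 0.3 -0.038 -0.06 -0.06 0"

```text
clock: 9.15
tcp_pos: [0.4619, 0.0824, 0.0607]
orientation: [-3.122, 0.322, 0.0]
contact_force: [0.1, 0.6, -0.7]
grip_width: 0.0547
gripper_force: 42.5
```

```bash
python3 -c "
from h import *
plan(off(PR,PY,-.131),.06,PY)
"
```

```text
from [0.4619 0.0824 0.0607] yaw -11.8 shift [-0.0772 -0.1297  0.0012] spin 0.008 t 9.15 w 0.0547 gf 42.5 F [ 0.1  0.6 -0.7] tilt [ 0.     0.003 -1.   ]
```

>>> play_rows --targets "0.3 -0.015 -0.025 0 0; 0.3 -0.03 -0.05 0 0; 0.3 -0.046 -0.078 0 0; 0.3 -0.062 -0.105 0 0; 0.3 -0.075 -0.125 0 0; 0.3 -0.082 -0.135 0 0; 0.3 -0.082 -0.135 0 0; 0.3 -0.082 -0.135 0 0"

```text
clock: 9.82
tcp_pos: [0.4118, 0.2254, 0.0601]
orientation: [3.124, -0.331, 0.0]
contact_force: [-0.0, 0.2, 0.1]
grip_width: 0.0542
gripper_force: 49.0
```

```bash
python3 -c "
from h import *
plan(off(PR,PY,-.131),.013,PY)
ci=r.camera_info('wrist');im=r.grab_frame('wrist')
im=cv2.convertScaleAbs(im,alpha=1.6)
for x,y,z in [(-.004,.038,.066),(-.004,-.038,.066),(-.02,0,.008),(0.049,0,.1),(-.004,.031,.008),(-.004,-.031,.008)]:
    u=proj(ci,[*off(PR,PY,x,y),z]);print((u*800/560).round());cv2.circle(im,(int(u[0]),int(u[1])),1,(255,0,0),-1)
save(cv2.resize(im,(800,600)),'w3.png')
"
```

```text
from [0.4118 0.2254 0.0601] yaw -12.1 shift [0.0009 0.0001 0.0471] spin 0.002 t 9.8167 w 0.0542 gf 49.0 F [-0.   0.2  0.1] tilt [ 0. -0. -1.]
[244. -72.]
[550. -71.]
[396.  48.]
[ 400. -615.]
[312.  -0.]
[481.   0.]
```

View pics/w3.png

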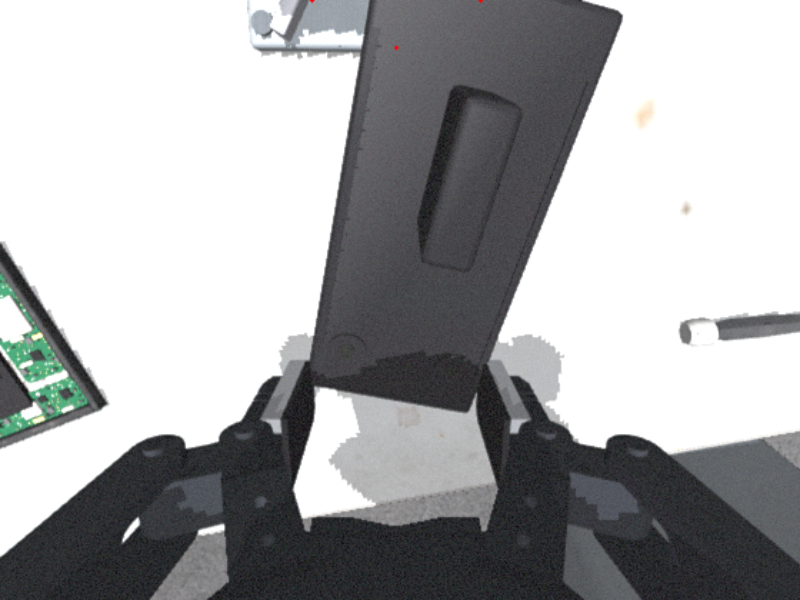

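The moulding has twisted in the grip: its near end is at (312,385)–(470,410) and its far corner at (621,14), so it yawed to the right. I'll work out its pose before mending this.

```bash
python3 -c "
from h import *
ci=r.camera_info('wrist');f=210/np.tan(np.radians(ci['fov_y'])/2)
o=r.get_obs();print('tcp px',proj(ci,o['tcp_pos'])*800/560)
obj=np.array([(-.06,.028,.01),(-.06,-.028,.01),(.06,-.028,.01),(.038,.006,.036),(.038,-.006,.036),(.002,-.006,.036),(.002,.006,.036)])
px=np.array([(313,383),(469,411),(621,14),(467,97),(521,107),(472,270),(425,262)],float)*.7
K=np.array([[f,0,ci['cx']],[0,f,ci['cy']],[0,0,1]])
ok,rv,tv=cv2.solvePnP(obj,px,K,None,flags=cv2.SOLVEPNP_SQPNP)
q,_=cv2.projectPoints(obj,rv,tv,K,None);print((q[:,0]-px).round(1).tolist())
W=rot(ci)@R.from_rotvec(rv.ravel()).as_matrix();p=rot(ci)@tv.ravel()+ci['position']
print('origin',p.round(3),'x',W[:,0].round(3),'z',W[:,2].round(3))
for c in obj[:3]: print(c,(p+W@c).round(3))
plan(np.array([.48,.05]),.06,PY)
s=r.grab_frame('side');i=r.camera_info('side');c=proj(i,[.45,.21,.06]).astype(int)
save(cv2.resize(s[c[1]-60:c[1]+60,c[0]-80:c[0]+80],(640,480),interpolation=cv2.INTER_CUBIC),'s4.png')
"
```

```text
tcp px [395.68753654 380.41117235]
[[-1.4, -0.0], [2.0, -0.8], [-0.4, 1.5], [-1.1, -1.6], [2.4, 1.0], [0.3, 0.8], [-2.1, -0.5]]
origin [0.463 0.202 0.063] x [ 0.896 -0.406  0.18 ] z [-0.178  0.043  0.983]
[-0.06   0.028  0.01 ] [0.419 0.252 0.063]
[-0.06  -0.028  0.01 ] [0.396 0.201 0.061]
[ 0.06  -0.028  0.01 ] [0.504 0.152 0.083]
from [0.4122 0.2245 0.06  ] yaw -12.2 shift [1.032e-01 1.562e-01 1.000e-04] spin -0.0 t 9.8667 w 0.0546 gf 49.0 F [-0.3 -0.2 -0.2] tilt [ 0. -0. -1.]
```

View pics/s4.png

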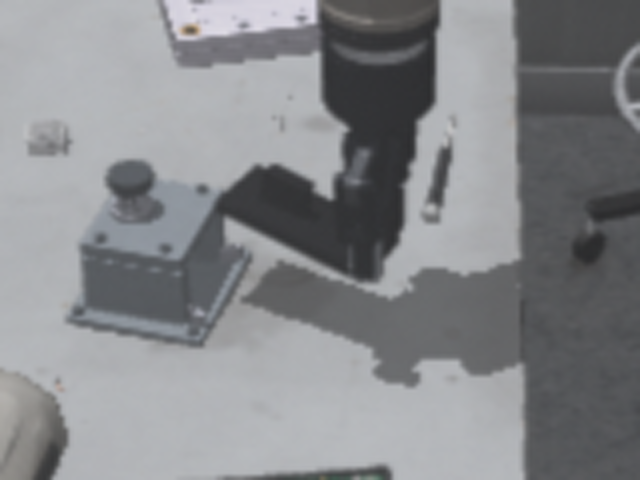

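It pitched up 10° and yawed −24°. The carry height of 60 mm let it brush the 66 mm bridge corner during the traverse, but it is still held. I'll raise it, retreat to clear bench, set it down and regrip.

>>> play_rows --targets "0.3 0 0 -0.008 0; 0.3 0 0 -0.02 0; 0.3 0 0 -0.035 0; 0.3 0 0.01 -0.045 0; 0.3 0.005 0.03 -0.045 0; 0.3 0.018 0.05 -0.045 0; 0.3 0.035 0.07 -0.045 0; 0.3 0.05 0.09 -0.045 0"

```text
clock: 10.58
tcp_pos: [0.4425, 0.1246, 0.1056]
orientation: [-3.123, 0.336, -0.001]
contact_force: [1.0, 0.0, -0.4]
grip_width: 0.0546
gripper_force: 49.0
```

>>> play_rows --targets "0.3 0.015 0.02 0 0; 0.3 0.032 0.04 0.005 0; 0.3 0.045 0.057 0.015 0; 0.3 0.053 0.066 0.035 0; 0.3 0.053 0.066 0.055 0; 0.3 0.053 0.066 0.07 0; 0.3 0.053 0.066 0.07 0; 0.3 0.053 0.066 0.07 0"

```text
clock: 11.25
tcp_pos: [0.4792, 0.05, 0.0349]
orientation: [3.123, -0.336, -0.002]
contact_force: [-0.8, -0.2, 0.1]
grip_width: 0.0542
gripper_force: 49.0
```

```bash
python3 -c "
from h import *
plan(np.array([.48,.05]),.03,PY)
im=cv2.convertScaleAbs(r.grab_frame('wrist'),alpha=1.6)
save(cv2.resize(im,(800,600)),'w5.png')
"
```

```text
from [0.4792 0.05   0.0349] yaw -12.3 shift [ 0.0008 -0.0002  0.0049] spin -0.002 t 11.25 w 0.0542 gf 49.0 F [-0.8 -0.2  0.1] tilt [-0.001 -0.    -1.   ]
```

View pics/w5.png

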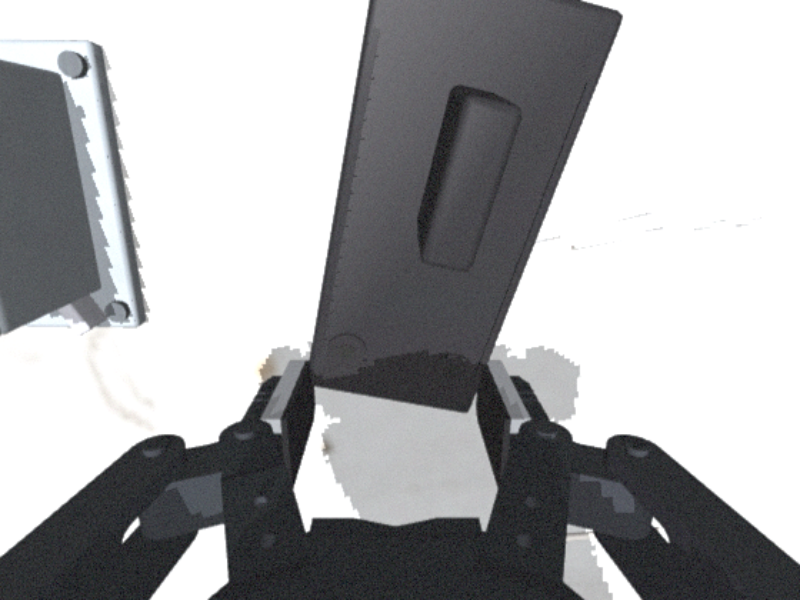

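The moulding is held the same way, pitched up and yawed right, now over clear bench. I'll lower it so that the plain end's edge touches first and levels it.

>>> play_rows --targets "0.3 0 0 0.01 0; 0.3 0 0 0.018 0; 0.3 0 0 0.023 0; 0.3 0 0 0.025 0; 0.3 0 0 0.026 0; 0.3 0 0 0.027 0; 0.3 0 0 0.028 0; 0.3 0 0 0.028 0"

```text
clock: 11.97
tcp_pos: [0.4797, 0.0509, 0.0068]
orientation: [3.124, -0.334, 0.0]
contact_force: [-0.1, 0.0, -0.8]
grip_width: 0.0545
gripper_force: 49.0
```

>>> play_rows --targets "0.3 0 0 0.001 0; 0.3 0 0 0.002 0; 0.3 0 0 0.003 0; 0.3 0 0 0.003 0"

```text
clock: 12.3
tcp_pos: [0.4798, 0.0509, 0.0038]
orientation: [-3.124, 0.334, -0.001]
contact_force: [1.1, 0.1, -0.0]
grip_width: 0.0545
gripper_force: 48.6
```

>>> play_rows --targets "0.3 0 0 0.001 0; 0.3 0 0 0.002 0; 0.3 0 0 0.003 0; 0.3 0 0 0.003 0"

```text
clock: 12.63
tcp_pos: [0.4812, 0.0507, 0.002]
orientation: [-3.123, 0.335, -0.004]
contact_force: [-0.2, -0.8, 14.0]
grip_width: 0.0542
gripper_force: 46.8
```

>>> play_rows --targets "0.3 0 0 0.001 0; 0.3 0 0 0.002 0; 0.3 0 0 0.002 0; 0.3 0 0 0.002 0"

```text
clock: 12.97
tcp_pos: [0.4814, 0.0512, 0.0004]
orientation: [-3.122, 0.335, -0.005]
contact_force: [-2.9, -0.4, 19.2]
grip_width: 0.0546
gripper_force: 46.2
```

```bash
cat > seg.py <<'E'
from h import *
def seg(side_only=False):
    "dark moulding outline in the wrist picture, largest dark blob not touching the bottom"
    im=r.grab_frame('wrist');ci=r.camera_info('wrist')
    g=cv2.cvtColor(im,cv2.COLOR_RGB2GRAY)
    return im,ci,g
E
python3 -c "
from h import *
plan(np.array([.48,.05]),.03,PY)
s=r.grab_frame('side');i=r.camera_info('side');c=proj(i,[.53,.03,.03]).astype(int)
w=cv2.convertScaleAbs(r.grab_frame('wrist'),alpha=1.3)
save(w,'w6raw.png');save(s,'s6raw.png')
# dark profile: right edge/left edge of dark blob per row in wrist picture
g=cv2.cvtColor(w,cv2.COLOR_RGB2GRAY);g=cv2.medianBlur(g,5)
for v in range(5,290,20):
    x=np.where(g[v]<95)[0];print(v,x.min() if len(x) else None, [ (int(a[0]),int(a[-1])) for a in np.split(x,np.where(np.diff(x)>3)[0]+1) if len(a)>8])
"
```

```text
from [4.814e-01 5.120e-02 4.000e-04] yaw -12.3 shift [-0.001   0.0014 -0.0296] spin -0.001 t 12.9667 w 0.0546 gf 46.2 F [-2.9 -0.4 19.2] tilt [ 0.003  0.001 -1.   ]
5 248 [(293, 398)]
25 17 [(17, 25), (275, 397)]
45 0 [(21, 29), (262, 392)]
65 25 [(25, 33), (248, 306), (320, 387)]
85 29 [(246, 303), (311, 382)]
105 0 [(236, 377)]
125 0 [(233, 372)]
145 0 [(0, 10), (231, 367)]
165 0 [(0, 14), (228, 362)]
185 0 [(0, 19), (226, 357)]
205 0 [(0, 24), (223, 352)]
225 0 [(0, 28), (221, 347)]
245 3 [(3, 39), (218, 341)]
265 188 [(208, 345), (357, 365)]
285 173 [(173, 192), (199, 220), (304, 358), (366, 379)]
```

>>> play_rows --targets "0.3 0 0 0 0; 0.3 0 0 0 0" --squeeze 20

```text
clock: 13.23
tcp_pos: [0.4814, 0.0512, 0.0004]
orientation: [-3.122, 0.335, -0.005]
contact_force: [-2.4, -0.7, 18.1]
grip_width: 0.0546
gripper_force: 46.2
```

>>> play_rows --targets "-0.3 0 0 0 0; -0.5 0 0 0 0; -0.7 0 0 0 0; -1 0 0 0 0; -1 0 0 0 0; -1 0 0 0 0" --squeeze 60

```text
clock: 13.73
tcp_pos: [0.4793, 0.0509, -0.0014]
orientation: [3.124, -0.334, -0.001]
contact_force: [0.6, 0.3, -0.5]
grip_width: 0.0856
gripper_force: 0.0
```

>>> play_rows --targets "-1 0 0 -0.02 0; -1 0 0 -0.05 0; -1 0 0 -0.08 0; -1 -0.01 0 -0.105 0; -1 -0.02 0 -0.118 0; -1 -0.02 0 -0.118 0; -1 -0.02 0 -0.118 0; -1 -0.02 0 -0.118 0"

```text
clock: 14.4
tcp_pos: [0.4599, 0.0549, 0.1161]
orientation: [3.123, -0.334, -0.001]
contact_force: [0.2, 0.2, -0.0]
grip_width: 0.0856
gripper_force: 0.0
```

```bash
rm seg.py; cat > find.py <<'E'
from h import *
def find(z=.010):
    "outline of the dark plate seen by the wrist camera -> centre, yaw, sizes at height z"
    ci=r.camera_info('wrist');im=r.grab_frame('wrist')
    g=cv2.medianBlur(cv2.cvtColor(im,cv2.COLOR_RGB2GRAY),5)
    for t in (50,60,70):
        m=(g<t).astype(np.uint8);m[258:]=0;m=cv2.morphologyEx(m,cv2.MORPH_CLOSE,np.ones((9,9)))
        m=cv2.morphologyEx(m,cv2.MORPH_OPEN,np.ones((7,7)))
        cs,_=cv2.findContours(m,0,2)
        for c in cs:
            if cv2.contourArea(c)<3000: continue
            w=np.array([at_z(ci,u,v,z)[:2] for u,v in c[:,0]],np.float32)*1000
            (cx,cy),s,a=cv2.minAreaRect(w)
            if s[0]<s[1]: a+=90
            a=(a+90)%180-90
            print(t,'centre',round(cx,1),round(cy,1),'size',np.round(s,1),'yaw',round(a,1),'px',cv2.boundingRect(c))
    return im
E
python3 -c "
from find import *
im=find();save(cv2.resize(cv2.convertScaleAbs(im,alpha=1.4),(800,600)),'w7.png')
plan(np.array([.48,.05]),.12,PY)"
```

```text
50 centre 514.2 40.2 size [54.5 73.5] yaw -19.8 px (241, 81, 81, 102)
50 centre 569.2 163.7 size [38.7 88. ] yaw -12.3 px (63, 24, 67, 130)
60 centre 568.6 164.4 size [39.9 90.8] yaw -12.6 px (62, 23, 69, 134)
60 centre 534.9 32.3 size [ 55.1 118.1] yaw -20.4 px (240, 12, 97, 171)
70 centre 566.5 164.3 size [40.7 94.8] yaw -12.1 px (62, 23, 73, 139)
70 centre 535.0 32.3 size [ 55.4 118.4] yaw -20.2 px (240, 5, 97, 178)
70 centre 505.8 -153.1 size [132.6  21.1] yaw 16.5 px (505, 0, 55, 170)
from [0.4598 0.0549 0.1158] yaw -12.2 shift [ 0.0208  0.0005 -0.0042] spin -0.0 t 14.45 w 0.085 gf 0.0 F [0.3 0.3 0.1] tilt [-0.001 -0.    -1.   ]
```

Image code finds it lying flat: 55 × 118 mm, centre (0.535, 0.032), yaw −20.3°. Regripping to match.

```bash
python3 -c "
from h import *
Y=np.radians(-20.3)
plan(off(np.array([.535,.0323]),Y,-.040),0,Y)"
```

```text
from [0.4598 0.0549 0.1158] yaw -12.2 shift [0.0388 0.0004 0.1158] spin 0.141 t 14.45 w 0.085 gf 0.0 F [0.3 0.3 0.1] tilt [-0.001 -0.    -1.   ]
```

>>> play_rows --targets "-1 0.02 0 0 0.07; -1 0.035 0 0.02 0.13; -1 0.039 0 0.05 0.141; -1 0.039 0 0.08 0.141; -1 0.039 0 0.1 0.141; -1 0.039 0 0.11 0.141; -1 0.039 0 0.116 0.141; -1 0.039 0 0.116 0.141"

```text
clock: 15.12
tcp_pos: [0.4975, 0.0467, -0.0005]
orientation: [3.091, -0.553, -0.004]
contact_force: [0.2, 0.1, 0.1]
grip_width: 0.085
gripper_force: 0.0
```

>>> play_rows --targets "-0.8 0 0 0 0; -0.6 0 0 0 0; -0.4 0 0 0 0; -0.2 0 0 0 0; 0 0 0 0 0; 0.3 0 0 0 0; 0.3 0 0 0 0; 0.3 0 0 0 0"

```text
clock: 15.78
tcp_pos: [0.4991, 0.047, 0.0024]
orientation: [-3.092, 0.554, -0.003]
contact_force: [-2.5, 0.3, 11.2]
grip_width: 0.0535
gripper_force: 60.8
```

>>> play_rows --targets "0.3 0 0 -0.003 0; 0.3 0 0 -0.01 0; 0.3 0 0 -0.025 0; 0.3 0 0 -0.045 0; 0.3 0 0 -0.065 0; 0.3 0 0 -0.08 0; 0.3 0 0 -0.085 0; 0.3 0 0 -0.085 0"

```text
clock: 16.45
tcp_pos: [0.4992, 0.047, 0.0874]
orientation: [-3.091, 0.553, -0.005]
contact_force: [0.6, -0.7, -0.6]
grip_width: 0.0534
gripper_force: 63.0
```

```bash
cat > edges.py <<'E'
from h import *
def edges():
    "held plate: left/right edge columns along rows of the wrist picture -> heading in picture"
    im=r.grab_frame('wrist');g=cv2.medianBlur(cv2.cvtColor(im,cv2.COLOR_RGB2GRAY),5)
    L=[];Q=[]
    for v in range(20,240,8):
        x=np.where(g[v]<70)[0]
        for a in np.split(x,np.where(np.diff(x)>25)[0]+1):
            if len(a)>60 and a[0]<277<a[-1]: L.append((v,a[0],a[-1]))
    L=np.array(L);
    for k in (0,len(L)//4,len(L)//2,3*len(L)//4,-1): print(L[k],'mid',(L[k,1]+L[k,2])/2,'w',L[k,2]-L[k,1])
E
python3 -c "
from edges import *
edges();plan(off(PR,PY,-.131),.085,PY)"
```

```text
[ 44 211 349] mid 280.0 w 138
[140 242 344] mid 293.0 w 102
[172 214 342] mid 278.0 w 128
[204 215 340] mid 277.5 w 125
[236 216 338] mid 277.0 w 122
from [0.4985 0.0469 0.0863] yaw -20.3 shift [-0.1422 -0.1374  0.0013] spin -0.141 t 16.5 w 0.0532 gf 63.0 F [ 0.7  0.3 -0.2] tilt [ 0.001  0.    -1.   ]
```

Edges are now symmetric (midline 277→280, level). Next I carry it above the bridge height to the front of the mouth.

>>> play_rows --targets "0.3 -0.012 -0.004 0 0; 0.3 -0.03 -0.01 0 0; 0.3 -0.05 -0.018 0 0; 0.3 -0.066 -0.027 0 -0.01; 0.3 -0.08 -0.042 0 -0.03; 0.3 -0.095 -0.06 0 -0.05; 0.3 -0.108 -0.08 0 -0.08; 0.3 -0.12 -0.1 0 -0.11"

```text
clock: 17.17
tcp_pos: [0.4178, 0.1831, 0.0846]
orientation: [3.117, -0.379, -0.004]
contact_force: [0.3, 0.7, 0.0]
grip_width: 0.0532
gripper_force: 63.0
```

>>> play_rows --targets "0.3 -0.011 -0.017 0 -0.015; 0.3 -0.019 -0.029 0 -0.025; 0.3 -0.025 -0.034 0 -0.031; 0.3 -0.026 -0.035 0 -0.031; 0.3 -0.026 -0.035 0 -0.031"

```text
clock: 17.58
tcp_pos: [0.4025, 0.2221, 0.0851]
orientation: [3.123, -0.333, -0.002]
contact_force: [0.4, -0.6, -1.2]
grip_width: 0.0536
gripper_force: 63.0
```

```bash
python3 -c "
from edges import *
edges();plan(off(PR,PY,-.131),.0135,PY)"
```

```text
[ 44 210 349] mid 279.5 w 139
[124 212 346] mid 279.0 w 134
[164 214 343] mid 278.5 w 129
[204 216 340] mid 278.0 w 124
[236 216 338] mid 277.0 w 122
from [0.403  0.2215 0.0853] yaw -12.3 shift [ 0.0088 -0.0057  0.0718] spin -0.001 t 17.6333 w 0.0531 gf 63.0 F [0.1 0.3 0.3] tilt [-0.001 -0.001 -1.   ]
```

>>> play_rows --targets "0.3 0.005 -0.003 0 0; 0.3 0.009 -0.006 0.01 0; 0.3 0.009 -0.006 0.03 0; 0.3 0.009 -0.006 0.05 0; 0.3 0.009 -0.006 0.065 0; 0.3 0.009 -0.006 0.071 0; 0.3 0.009 -0.006 0.072 0; 0.3 0.009 -0.006 0.072 0"

```text
clock: 18.3
tcp_pos: [0.4139, 0.2261, 0.0135]
orientation: [3.123, -0.335, -0.001]
contact_force: [-0.2, 0.2, 0.2]
grip_width: 0.0533
gripper_force: 63.0
```

```bash
python3 -c "
from edges import *
plan(off(PR,PY,-.131),.0135,PY)
i=r.camera_info('scene');s=r.grab_frame('scene');i2=r.camera_info('side');d=r.grab_frame('side')
def ov(s,i):
    s=cv2.convertScaleAbs(s,alpha=1.5)
    u0=proj(i,[.5,.2,.02]).astype(int)
    s=cv2.resize(s[u0[1]-45:u0[1]+45,u0[0]-40:u0[0]+40],(400,450),interpolation=cv2.INTER_CUBIC)
    for x,y,z in [(-.02,0,.008),(-.004,.031,.008),(-.004,-.031,.008),(-.004,.031,.054),(-.004,-.031,.054),(.049,0,.1),(-.033,.028,.021),(-.033,-.028,.021)]:
        u=(proj(i,[*off(PR,PY,x,y),z])-u0+[40,45]+.5)*5;cv2.circle(s,(int(u[0]),int(u[1])),3,(255,0,0),-1)
    return s
save(np.hstack([ov(s,i),ov(d,i2)]),'m8.png')
"
```

```text
from [0.4139 0.2261 0.0135] yaw -12.3 shift [-0.0009  0.0013 -0.    ] spin -0.001 t 18.3 w 0.0533 gf 63.0 F [-0.2  0.2  0.2] tilt [-0. -0. -1.]
```

View pics/m8.png

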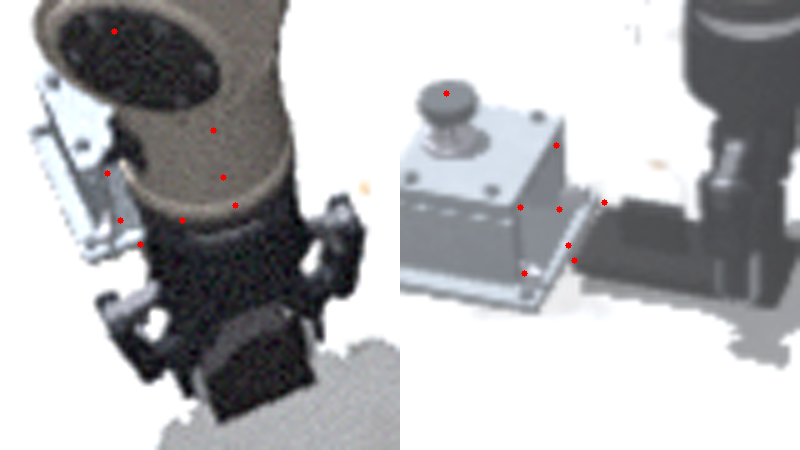

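The last view shows the moulding level, its rib end facing the mouth just before the bed. Sliding it in, watching the forces.

>>> play_rows --targets "0.3 0.003 0.001 0 0; 0.3 0.009 0.001 0 0; 0.3 0.016 0.001 0 0; 0.3 0.023 0.001 0 0; 0.3 0.03 0.001 0 0; 0.3 0.036 0.001 0 0; 0.3 0.04 0.001 0 0; 0.3 0.04 0.001 0 0"

```text
clock: 19.07
tcp_pos: [0.4538, 0.2167, 0.0138]
orientation: [-3.123, 0.336, -0.001]
contact_force: [-1.1, -0.1, -0.9]
grip_width: 0.0534
gripper_force: 63.1
```

>>> play_rows --targets "0.3 0.003 0 0 0; 0.3 0.009 0 0 0; 0.3 0.016 0 0 0; 0.3 0.023 0 0 0; 0.3 0.03 0 0 0; 0.3 0.036 0 0 0; 0.3 0.04 0 0 0; 0.3 0.04 0 0 0"

```text
clock: 19.73
tcp_pos: [0.4928, 0.2082, 0.0138]
orientation: [-3.123, 0.336, -0.001]
contact_force: [0.0, -0.2, -0.5]
grip_width: 0.0534
gripper_force: 63.1
```

```bash
python3 -c "
from edges import *
edges();plan(off(PR,PY,-.039),.0135,PY)"
```

```text
[212 217 338] mid 277.5 w 121
[220 216 339] mid 277.5 w 123
[228 216 338] mid 277.0 w 122
[236 217 338] mid 277.5 w 121
[236 217 338] mid 277.5 w 121
from [0.4921 0.2084 0.0138] yaw -12.3 shift [0.011  0.0004 0.0003] spin -0.001 t 19.7833 w 0.0533 gf 63.1 F [-0.9 -0.9 -0.5] tilt [ 0.  0. -1.]
```

>>> play_rows --targets "0.3 0.002 0 0 0; 0.3 0.005 0 0.001 0; 0.3 0.007 0 0.002 0; 0.3 0.008 0 0.0025 0; 0.3 0.008 0 0.0025 0"

```text
clock: 20.2
tcp_pos: [0.4996, 0.2068, 0.0112]
orientation: [3.124, -0.334, -0.0]
contact_force: [-0.1, -0.7, 0.2]
grip_width: 0.0531
gripper_force: 63.1
```

>>> play_rows --targets "0.3 0.001 0 0 0; 0.3 0.002 0 0 0; 0.3 0.002 0 0 0; 0.3 0.002 0 0 0"

```text
clock: 20.53
tcp_pos: [0.5014, 0.2064, 0.0113]
orientation: [3.124, -0.334, 0.0]
contact_force: [0.5, -0.7, 0.3]
grip_width: 0.0535
gripper_force: 63.1
```

>>> play_rows --targets "0.3 0.001 0 0 0; 0.3 0.002 0 0 0; 0.3 0.002 0 0 0; 0.3 0.002 0 0 0"

```text
clock: 20.87
tcp_pos: [0.5027, 0.2061, 0.0111]
orientation: [3.123, -0.334, -0.002]
contact_force: [-1.3, 1.0, -0.4]
grip_width: 0.0532
gripper_force: 63.1
```

>>> play_rows --targets "0.3 0.001 0 0 0; 0.3 0.0015 0 0 0; 0.3 0.0015 0 0 0; 0.3 0.0015 0 0 0"

```text
clock: 21.2
tcp_pos: [0.5027, 0.2059, 0.0107]
orientation: [3.123, -0.332, -0.005]
contact_force: [-4.8, 2.0, -0.5]
grip_width: 0.0533
gripper_force: 63.1
```

The stop is met (−4.8 N) exactly where predicted. Lowering onto the bed.

>>> play_rows --targets "0.3 0 0 0.0005 0; 0.3 0 0 0.001 0; 0.3 0 0 0.0015 0; 0.3 0 0 0.0015 0"

```text
clock: 21.53
tcp_pos: [0.5026, 0.206, 0.0101]
orientation: [3.123, -0.333, -0.005]
contact_force: [-9.6, 0.3, 10.2]
grip_width: 0.0537
gripper_force: 64.4
```

>>> play_rows --targets "0.3 0 0 0.0005 0; 0.3 0 0 0.001 0; 0.3 0 0 0.001 0; 0.3 0 0 0.001 0"

```text
clock: 21.87
tcp_pos: [0.5025, 0.2061, 0.0096]
orientation: [3.123, -0.333, -0.006]
contact_force: [-11.7, -1.0, 16.0]
grip_width: 0.0534
gripper_force: 65.0
```

>>> play_rows --targets "-0.2 0 0 0 0; -0.5 0 0 0 0; -0.8 0 0 0 0; -1 0 0 0 0; -1 0 0 0 0; -1 0 0 0 0; -1 0 0 0 0"

```text
clock: 22.45
tcp_pos: [0.5051, 0.2056, 0.0088]
orientation: [-3.124, 0.335, -0.0]
contact_force: [0.2, -0.3, 0.0]
grip_width: 0.0859
gripper_force: 0.0
```

>>> play_rows --targets "-1 0 0 -0.01 0; -1 0 0 -0.03 0; -1 -0.005 0 -0.06 0; -1 -0.01 0 -0.09 0; -1 -0.02 0 -0.115 0; -1 -0.03 0 -0.13 0; -1 -0.03 0 -0.13 0; -1 -0.03 0 -0.13 0"

```text
clock: 23.12
tcp_pos: [0.4758, 0.2125, 0.1402]
orientation: [-3.122, 0.333, -0.003]
contact_force: [0.0, -0.8, -0.1]
grip_width: 0.0854
gripper_force: 0.0
```

```bash
python3 -c "
from h import *
plan(off(PR,PY,.049),.14,PY)
ci=r.camera_info('wrist');im=r.grab_frame('wrist')
g=cv2.medianBlur(cv2.cvtColor(im,cv2.COLOR_RGB2GRAY),5)
# near (plain-end) edge of the plate, expected at press x=-60, z=.018
for y in (-.02,-.01,0,.01,.02):
    a=[]
    for x in np.arange(-.075,-.025,.0005):
        u=proj(ci,[*off(PR,PY,x,y),.018]).round().astype(int);a.append(int(g[u[1],u[0]]) if 0<=u[1]<420 else 255)
    a=np.array(a);k=int(np.argmin(np.diff(a[::2])))*2;print(y,'edge x',-.075+k*.0005,a[::6].tolist())
for x in (-.045,-.035):
    a=[]
    for y in np.arange(-.045,.0451,.001):
        u=proj(ci,[*off(PR,PY,x,y),.018]).round().astype(int);a.append(int(g[u[1],u[0]]))
    a=np.array(a);i=np.where(a<65)[0];print(x,'y',(-45+i[[0,-1]]))
# plunger head: dark round
for n in ('scene','side'):
    print(n,proj(r.camera_info(n),[*off(PR,PY,.049),.1]))
"
```

```text
from [0.4758 0.2125 0.1402] yaw -12.2 shift [0.1157 0.0011 0.0004] spin 0.0 t 23.1167 w 0.0854 gf 0.0 F [ 0.  -0.8 -0.1] tilt [ 0.002  0.001 -1.   ]
-0.02 edge x -0.06 [78, 121, 121, 121, 121, 87, 39, 39, 40, 42, 42, 40, 41, 41, 42, 43, 44]
-0.01 edge x -0.06 [114, 121, 122, 121, 122, 84, 41, 39, 40, 40, 41, 41, 42, 43, 44, 45, 45]
0 edge x -0.06 [125, 122, 120, 121, 122, 101, 42, 41, 43, 42, 41, 42, 44, 44, 45, 44, 45]
0.01 edge x -0.06 [131, 130, 127, 128, 128, 102, 41, 41, 42, 42, 43, 43, 43, 43, 45, 46, 46]
0.02 edge x -0.06 [136, 135, 133, 134, 133, 113, 42, 42, 41, 43, 44, 41, 46, 44, 45, 46, 46]
-0.045 y [-26  27]
-0.035 y [-27  28]
scene [193.42056772 231.80232614]
side [234.80323525 237.28237638]
```

Plain-end edge is at −60.0 mm across its whole width and within ±28 mm, so the moulding is seated square on the stop. Now the plunger.

>>> play_rows --targets "1 0.01 0 0 0; 1 0.03 0.001 0 0; 1 0.055 0.001 0 0; 1 0.08 0.001 0 0; 1 0.1 0.001 0 0; 1 0.112 0.001 0 0; 1 0.116 0.001 0 0; 1 0.116 0.001 0 0"

```text
clock: 23.83
tcp_pos: [0.5896, 0.1853, 0.1373]
orientation: [3.122, -0.337, -0.002]
contact_force: [0.0, 0.7, -0.2]
grip_width: -0.0002
gripper_force: 0.0
```

>>> play_rows --targets "1 0 0 0.012 0; 1 0 0 0.024 0; 1 0 0 0.032 0; 1 0 0 0.038 0; 1 0 0 0.044 0; 1 0 0 0.049 0; 1 0 0 0.052 0; 1 0 0 0.052 0"

```text
clock: 24.5
tcp_pos: [0.5876, 0.1867, 0.0864]
orientation: [3.123, -0.334, -0.003]
contact_force: [-4.4, -1.0, 7.1]
grip_width: 0.0
gripper_force: 3.5
```

Tip at 0.0864 with about 7 N. Pressing on until the stop.

>>> play_rows --targets "1 0 0 0.002 0; 1 0 0 0.003 0; 1 0 0 0.004 0; 1 0 0 0.005 0; 1 0 0 0.005 0; 1 0 0 0.005 0"

```text
clock: 25.0
tcp_pos: [0.5881, 0.1868, 0.084]
orientation: [3.124, -0.334, -0.001]
contact_force: [-9.9, -2.5, 20.5]
grip_width: 0.0001
gripper_force: 10.3
```

>>> play_rows --targets "1 0 0 0.001 0; 1 0 0 0.002 0; 1 0 0 0.002 0; 1 0 0 0.002 0; 1 0 0 0.002 0"

```text
clock: 25.42
tcp_pos: [0.5882, 0.1868, 0.0838]
orientation: [-3.124, 0.334, 0.0]
contact_force: [-14.9, -3.7, 34.4]
grip_width: 0.0003
gripper_force: 17.3
```

Hard stop at 0.0838 (34 N with no further travel), so it is fully down. Rising and retreating.

>>> play_rows --targets "1 0 0 -0.005 0; 1 0 0 -0.012 0; 1 0 0 -0.02 0; 1 0 0 -0.03 0; 1 0 0 -0.045 0; 1 0 0 -0.065 0; 1 0 0 -0.085 0; 1 0 0 -0.085 0"

```text
clock: 26.08
tcp_pos: [0.5915, 0.1875, 0.1693]
orientation: [-3.12, 0.334, -0.011]
contact_force: [0.5, 0.4, 1.4]
grip_width: -0.0001
gripper_force: 0.0
```

>>> play_rows --targets "1 -0.02 0 -0.01 0; 1 -0.05 0 -0.01 0; 1 -0.08 0 -0.01 0; 1 -0.1 0 -0.01 0; 1 -0.113 0 -0.01 0; 1 -0.113 0 -0.01 0; 1 -0.113 0 -0.01 0"

```text
clock: 26.67
tcp_pos: [0.4787, 0.2106, 0.175]
orientation: [-3.124, 0.333, -0.002]
contact_force: [0.8, -0.1, -0.2]
grip_width: 0.0
gripper_force: 0.0
```

```bash
python3 -c "
from h import *
plan(off(PR,PY,-.06),.14,PY)
ci=r.camera_info('wrist');im=r.grab_frame('wrist')
g=cv2.medianBlur(cv2.cvtColor(im,cv2.COLOR_RGB2GRAY),5)
for y in (-.02,0,.02):
    a=[]
    for x in np.arange(-.075,-.025,.0005):
        u=proj(ci,[*off(PR,PY,x,y),.018]).round().astype(int);a.append(int(g[u[1],u[0]]) if 0<=u[1]<420 else 255)
    a=np.array(a);print(y,'edge x',-.075+int(np.argmin(np.diff(a[::2])))*.001,a[::6].tolist())
# plunger height and bystanders: match side picture with the earlier one
old=cv2.resize(cv2.imread('pics/side1.png'),(560,420),interpolation=cv2.INTER_AREA);new=cv2.cvtColor(r.grab_frame('side'),cv2.COLOR_RGB2BGR)
for n,(x,y,w,h) in dict(head=(227,233,18,20),pliers=(252,168,18,16),mug=(284,136,28,32),phone=(245,310,60,28),sd=(306,222,14,30)).items():
    t=old[y:y+h,x:x+w];s=new[y-8:y+h+8,x-8:x+w+8]
    _,m,_,l=cv2.minMaxLoc(cv2.matchTemplate(s,t,cv2.TM_CCOEFF_NORMED));print(n,round(m,2),(l[0]-8,l[1]-8))
"
```

```text
from [0.4787 0.2106 0.175 ] yaw -12.2 shift [ 0.0034 -0.0003  0.035 ] spin 0.0 t 26.6667 w 0.0 gf 0.0 F [ 0.8 -0.1 -0.2] tilt [ 0.001  0.    -1.   ]
-0.02 edge x -0.06 [130, 130, 130, 130, 130, 94, 43, 44, 43, 45, 46, 46, 46, 46, 48, 49, 49]
0 edge x -0.06 [133, 132, 130, 131, 131, 108, 45, 45, 46, 47, 47, 47, 48, 49, 49, 49, 50]
0.02 edge x -0.06 [146, 145, 144, 144, 142, 139, 46, 46, 47, 47, 48, 45, 48, 50, 50, 50, 51]
head 1.0 (0, 0)
pliers 0.34 (2, -5)
mug 0.81 (1, 0)
phone 1.0 (0, 0)
sd 1.0 (0, 0)
```

The plunger is back up, the moulding is still on the stop, and the phone frame and screwdriver match their first image. The mug and pliers match less well (0.81 and 0.34). I think the arm is in front of them; the arm's path never came near either.

```bash
python3 -c "
from bench import r
print(r.hand_in())"
```

```text
the job is handed in; nothing more can be done
None
```

I handed the job in at about 27 s: the moulding is seated against the press's back stop and released, and the plunger went fully down and came up again; on the way the moulding twisted in the grip, probably from brushing the press bridge, so I set it down and took it again by the plain end before sliding it in, and my last check could not confirm the pliers and mug unmoved (arm probably in view).

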